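# Lengthen the egg turner's telescopic stop bar by one hole

### The arm

A 6-joint arm with a two-finger parallel gripper is mounted at the origin on the work surface. World frame = base frame: x ahead of the robot, y to its left, z up, the work surface at z = 0. Lengths are in mm, angles in rad, forces in N, time in s.
With the tool pointing down it reaches from about 350 to 850 mm from the base axis. Payload 8.1 kg.
Tool frame: the origin (TCP) lies midway between the tips of the shut fingers; the grasp point (between the pads) lies 19 mm behind it (ctrl.grip_point_offset is the z of the grasp point in the tool frame, in mm); z points along the fingers, y is the direction in which the jaws open and shut (so a half turn about z gives the same grasp; the last joint's range is limited). The gripper opens to 93 mm and grips with 3 to 60 N. Pads are 15 mm wide; open, the fingers measure 128 mm over their backs; the gripper's body (75 mm by 188 mm) begins 65 mm behind the grasp point.
Start: joints at [1.246, 0.13, 1.488, -0, 1.523, -0.085], TCP at [142.483, 582.841, 218.635] pointing down, gripper open.
Joint ranges: [-2.96, 2.96], [-0.89, 2.26], [0.02, 2.5], [-1.34, 4.48], [0, 2.73], [-2.66, 2.66]. Speed limits (rad/s): [2.39, 2.39, 2.79, 3.14, 3.14, 3.14].

### API

Orientations are given as a unit quaternion [w, x, y, z].
In Python, from cell import ctrl gives the robot as it stands. Calls block until the motion is done:
- ctrl.reach(position, orientation): joint-space move of the TCP to a pose.
- ctrl.line_to(position, ori=None, vel=150): straight line of the TCP; ori=None keeps the orientation; vel is the mean speed in mm/s.
- ctrl.movej(angles): joint-space move.
- ctrl.command_gripper(opening): finger opening in mm; the grip force is fixed at half the most; returns when the fingers have stopped.
- ctrl.hold(seconds).
- ctrl.ik(position, orientation): joint angles nearest the present ones, or None.
- ctrl.snapshot(name): name is "scene" or "top" or "wrist"; returns a dict with "img" (420x560x3 uint8, red, green, blue), "fx", "fy", "cx", "cy" (pixels), "extrinsics" (4x4, takes a point from camera to world coordinates); the wrist camera has in their place "mount" (4x4, takes a point from camera to tool coordinates, whose origin is the TCP and whose axes are the flange's). Camera axes: x right, y down, z forward; pixel columns grow to the right and rows downward; lengths in mm; the calibration is good to about 2 mm. A picture is of the moment at which its call begins: read the wrist's pose just before it. There is no depth.
A pose or a line that the arm cannot do raises ctrl.IKError and nothing moves.
- ctrl.close_job(): hands the job in, once; it reports no verdict.
Readings, each from a call of its own:
- ctrl.get_time_s(): time.
- ctrl.get_q(): joint angles.
- ctrl.get_dq(): joint speeds.
- ctrl.get_effort(): joint torques, N m.
- ctrl.get_position(): TCP position.
- ctrl.get_orientation(): TCP orientation.
- ctrl.get_contact_force(): force on the tool from outside, world axes, zero at the start.
- ctrl.get_torque(): the same for the moment, N m.
- ctrl.get_grip_width(): finger opening in mm.
Only numpy, scipy, OpenCV 4.12 (cv2) and the standard library are available. Lean on these libraries where they do the work, as an engineer would, in place of code of your own. Each camera call takes 0.05 s, during which the arm holds its last target. There are 200 camera calls.

### The job

The telescopic bar above the tilted egg tray must be one hole longer for a wider tray. Press its spring button flush and slide the steel outer sleeve outward, away from the white bracket, until the button springs fully out again in the very next hole; then let go. Leave the bowl, the jar and the screwdriver where they are.

Things in the scene. Friction and masses are not known exactly. Their poses are not given: they have to be found in the camera images.
- turner: Egg turner fixed to the bench: white stand, footprint 240 x 360 mm, with a white 15-cup egg tray (240 x 340 mm) rising away from the robot at 28 degrees to 148 mm above the bench. Origin: centre of the stand, on the bench; x level, toward the tray's high edge; y along the telescopic bar, outward; z up. A white bracket (56 mm wide, 10 thick) at y = -183 mm holds the bar's inner tube.
- bar_axis (a point): Fixed point on the bar's level centre line, in line with the button, 174 mm above the bench and 70 mm from the tray surface measured square to it (cups stand 14 mm above the tray; fingers may reach 50 mm past the centre line). Axes as turner. The bar: a fixed 24 x 16 mm aluminium inner tube inside the sliding sleeve; the bracket holds its -y end, the other end is free.
- start_hole (a point): Centre of the 14 mm hole the button stands in at the start, on the sleeve's outer face, 15 mm from the bar's centre line; moves with the sleeve. x: square out of this face, the way the button points, up and away from the robot, 28 degrees above level. y: along the bar, outward. z: square to the tray, up and toward the robot, 28 degrees from vertical: fingers come in along -z and pinch along x.
- next_hole (a point): Centre of the next hole, on the same face of the sleeve, 40 mm from start_hole toward the bracket; same axes, moves with the sleeve. The sleeve: steel box tube, 30 mm along x by 22 mm along z, wall 2 mm, from 100 mm on the bracket side of start_hole to 115 mm on its outer side, where a black end plate (34 x 8 x 60 mm) hangs toward the tray. Four holes 40 mm apart, two of them on the bracket side.
- button_tip (a point): Tip of the domed steel spring button, 12 mm diameter, standing 7 mm proud of the sleeve's face. It goes in along its -x and never moves along the bar. Same axes as start_hole. Pinching the sleeve between this face and the one opposite (30 mm apart, 37 mm with the button), over the button, presses it flush; the pads then carry the sleeve along.
- sleeve (a joint): Sleeve travel outward, m: about 0 at the start hole, 0.040 at the next, 0.080 one too far; range -0.042 to 0.082; 1 mm play in a hole. Locked while the button is out. With the button flush, a push of about 10 N along the bar wedges its dome under the wall, which holds it down (sliding takes about 4 N) until the next hole, where it springs out by itself and locks.
- button (a joint): How far the button is pressed in, m: 0 fully out, 0.007 flush with the sleeve's face, about 0.009 when under the wall between two holes, 0.012 at most. Spring: 3 N at the start of travel, 6 N at flush.
- bowl: Bystander: magenta plastic bowl, 120 mm across, 50 mm high, loose. Origin: centre of its underside.
- jar: Bystander: lidded glass jar, 64 mm across, 85 mm high, loose. Origin: centre of its underside.
- screwdriver: Bystander: screwdriver lying on the bench, about 160 mm long, loose. Origin: under its middle; x along it, toward the blade.

How it is judged (in metres and radians):
On the way, in this order (a step that is already met when the one before it is completed fails the run):
1. the button is pressed flush (5 mm or more of its 7 mm) while the sleeve is still within 8 mm of its first hole (value of joint button above 0.005 m and value of joint sleeve between -0.008 and 0.008 m), for 0.02 s.
2. the sleeve is on its way, the button held down under the wall between the holes (value of joint sleeve between 0.012 and 0.032 m and value of joint button above 0.006 m), for 0.02 s.
At the end, for the whole second after the job is handed in: The sleeve stands 40 mm (within 2.5 mm) farther out than its first hole, at rest, and the button has sprung out in the next hole (pressed in by less than 1.5 mm) (value of joint sleeve between 0.0375 and 0.0425 m and value of joint button below 0.0015 m and velocity of joint sleeve between -0.01 and 0.01 m/s); the robot touches nothing.
It fails at once if the bowl is moved by more than 30 mm (distance of bowl from where it was at the start of the episode above 0.03 m).
It fails at once if the screwdriver is moved by more than 30 mm (distance of screwdriver from where it was at the start of the episode above 0.03 m).
It fails at once if the jar is moved by more than 30 mm (distance of jar from where it was at the start of the episode above 0.03 m).
It also fails if it takes over 32 s, if anything falls off the work surface, if the arm or the gripper's body presses on something with over 40 N, if the wrist force passes 120 N, or if a joint passes its speed limit or range.

## Working session

There is one attempt and no reset: what is moved stays moved. The work goes in short steps, each a Python script; the robot and the scene stay as the last script left them, time stands still between calls to the robot, and variables do not carry over. Pictures are saved under pics/ and viewed, about 8 in all and at most 12, crops included, and the job is handed in when it is done.

```bash
mkdir -p pics; ls; python3 - <<'E'
from cell import ctrl
import cv2,numpy as np
for n in("scene","top"):
    s=ctrl.snapshot(n); cv2.imwrite(f"pics/{n}0.png",s["img"][:,:,::-1]); print(n,s["fx"],s["fy"],s["cx"],s["cy"],np.round(s["extrinsics"],3).tolist())
    np.savez(f"{n}0.npz",**s)
print(ctrl.get_orientation(),ctrl.grip_point_offset,ctrl.get_time_s())
E
```

```text
pics
scene 449.107605053739 449.107605053739 274.9069969220548 211.84597961332722 [[-0.23, 0.735, -0.638, 1239.312], [0.973, 0.161, -0.166, 164.237], [-0.019, -0.659, -0.752, 916.085], [0.0, 0.0, 0.0, 1.0]]
top 510.7013986483165 510.7013986483165 276.3428187924097 211.31720681884323 [[-0.002, -0.984, 0.175, 342.288], [-1.0, -0.002, -0.023, 2.227], [0.023, -0.175, -0.984, 1397.819], [0.0, 0.0, 0.0, 1.0]]
[-1.78742784e-04  1.19604703e-01  9.92821234e-01 -8.24212329e-04] -18.8 0.1
```

View pics/scene0.png

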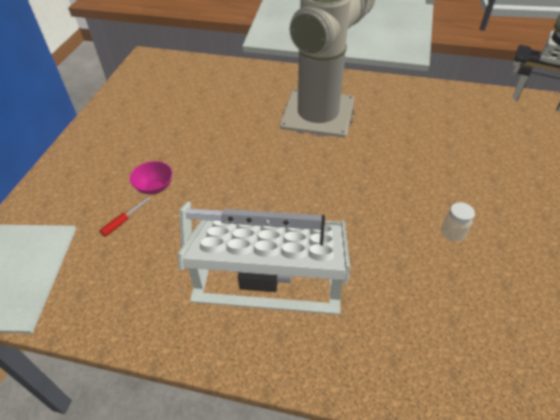

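View pics/top0.png

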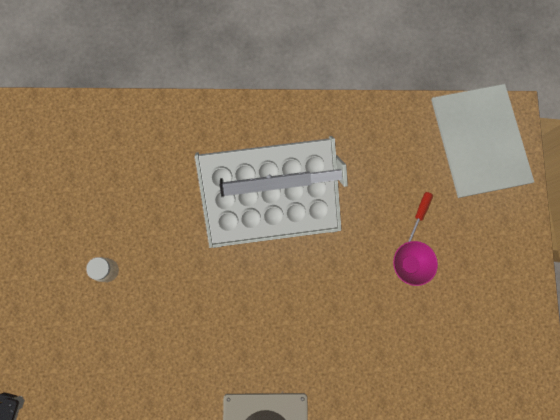

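The top view shows the bar from the bracket at (345,175) to the end plate at (222,188), with a button dot near (269,177). The scene view shows holes near (230,218), (248,219), (268,222) and (286,223). I'll enlarge both.

```bash
python3 - <<'E'
import cv2,numpy as np
a=cv2.imread("pics/scene0.png")[195:255,175:345]; b=cv2.imread("pics/top0.png")[135:215,195:355]
f=lambda i,k:cv2.resize(i,None,fx=k,fy=k,interpolation=cv2.INTER_CUBIC)
A=f(a,4);B=f(b,4)
c=np.zeros((A.shape[0]+B.shape[0],max(A.shape[1],B.shape[1]),3),np.uint8);c[:A.shape[0],:A.shape[1]]=A;c[A.shape[0]:,:B.shape[1]]=B
cv2.imwrite("pics/crop.png",c);print(c.shape)
E
```

```text
(560, 680, 3)
```

View pics/crop.png

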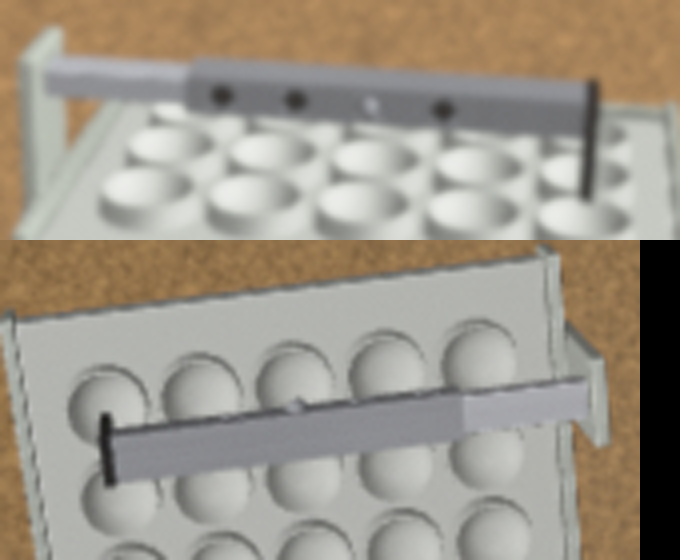

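The button tip is at scene (267.6,221.1) and top (269.1,175.9). The holes on either side are at scene (230.4,218.9), (248.6,219.9) and (285.6,222.1). Next: triangulate the tip, get the yaw, and check reachability.

```bash
cat > h.py <<'E'
import numpy as np,cv2
from scipy.spatial.transform import Rotation as R
def ray(s,u,v,E=None):
    E=s["extrinsics"] if E is None else E
    d=E[:3,:3]@np.array([(u-s["cx"])/s["fx"],(v-s["cy"])/s["fy"],1]);return E[:3,3],d/np.linalg.norm(d)
def plane(s,u,v,z,E=None):
    o,d=ray(s,u,v,E);return o+d*(z-o[2])/d[2]
def cross(r1,r2):
    (o1,d1),(o2,d2)=r1,r2
    t=np.linalg.lstsq(np.c_[d1,-d2],o2-o1,rcond=None)[0]
    p,q=o1+d1*t[0],o2+d2*t[1];return (p+q)/2,np.linalg.norm(p-q)
T=np.radians(28)
def axes(yaw): # columns: start_hole x,y,z in world
    return R.from_euler('z',yaw).as_matrix()@np.array([[np.cos(T),0,-np.sin(T)],[0,1,0],[np.sin(T),0,np.cos(T)]])
def tool(yaw,flip): # tool z=-zs, tool y=+-xs ; returns quat wxyz
    A=axes(yaw);z=-A[:,2];y=A[:,0]*flip
    return R.from_matrix(np.c_[np.cross(y,z),y,z]).as_quat()[[3,0,1,2]]
E
python3 - <<'E'
from h import *
from cell import ctrl
s=dict(np.load("scene0.npz"));t=dict(np.load("top0.npz"))
p,g=cross(ray(s,267.6,221.1),ray(t,269.1,175.9));print("tip tri",p,g)
print(plane(s,267.6,221.1,184.3),plane(t,269.1,175.9,184.3))
h=[plane(s,u,v,181) for u,v in((230.4,218.9),(248.6,219.9),(285.6,222.1))]
d=h[2]-h[0];print(h,np.linalg.norm(d),"yaw",np.arctan2(-d[0],d[1]))
# top: sleeve bottom-edge line + bracket
a=plane(t,195+110/4,135+(432-240)/4,174);b=plane(t,195+462/4,135+(392-240)/4,174);d=a-b;print("top yaw",np.arctan2(-d[0],d[1]),np.linalg.norm(d))
yaw=np.arctan2(-d[0],d[1])
A=axes(yaw)
for f in(1,-1):
  for back in(0,100):
    P=p-22*A[:,0]+back*A[:,2]-(18.8)*A[:,2]
    print(f,back,P,ctrl.ik(P,tool(yaw,f)))
w=ctrl.snapshot("wrist");print({k:np.round(v,3).tolist() for k,v in w.items() if k!="img"})
E
```

```text
tip tri [646.42562493  -7.72765904 182.96991472] 2.707887776174617
[647.28928198  -6.07661253 184.3       ] [646.39176389  -9.03843923 184.3       ]
[array([655.83171619, -86.58270186, 181.        ]), array([650.12172221, -47.50341865, 181.        ]), array([639.06944198,  31.34239759, 181.        ])] 119.11046519204999 yaw 0.14119751371888598
top yaw 0.12020603822482348 218.17675331924775
1 0 [635.90332461  -8.99863061 156.0421256 ] [-0.17696616 -0.1755787   1.98796163  0.18130135  0.86702545 -0.3821498 ]
1 100 [589.29494138 -14.62838154 244.33688488] [-0.21028982 -0.38590749  1.99445695  0.17422818  1.07347372 -0.37790887]
-1 0 [635.90332461  -8.99863061 156.0421256 ] None
-1 100 [589.29494138 -14.62838154 244.33688488] None
{'fx': 295.605, 'fy': 295.605, 'cx': 280.845, 'cy': 209.679, 'mount': [[0.0, -0.955, -0.297, 82.657], [1.0, 0.0, -0.001, -0.562], [0.001, -0.297, 0.955, -166.376], [0.0, 0.0, 0.0, 1.0]]}
```

```bash
python3 - <<'E'
from h import *
from cell import ctrl
yaw=0.13;A=axes(yaw);tip=np.array([646.6,-7.7,184.3])
P=tip-22*A[:,0]+(110-18.8)*A[:,2]
ctrl.reach(P,tool(yaw,1)); ctrl.hold(0.3)
pos=np.array(ctrl.get_position());q=np.array(ctrl.get_orientation());w=ctrl.snapshot("wrist")
M=np.eye(4);M[:3,:3]=R.from_quat(q[[1,2,3,0]]).as_matrix();M[:3,3]=pos
np.savez("w1.npz",E=M@w["mount"],pos=pos,**w);cv2.imwrite("pics/w1.png",w["img"][:,:,::-1])
print(pos-P,ctrl.get_time_s(),ctrl.get_contact_force(),ctrl.get_grip_width())
# predicted tip pixel and holes
E=M@w["mount"]
for dx,dy in((22,0),(15,40),(15,-40),(15,-80)):
    c=np.linalg.inv(E)@np.r_[tip-22*A[:,0]+dx*A[:,0]+dy*A[:,1],1];print(w["fx"]*c[0]/c[2]+w["cx"],w["fy"]*c[1]/c[2]+w["cy"])
E
```

```text
[ 0.03834517  0.33141184 -0.01038415] 3.1167 [ 0.81838989  0.45483021 -0.21920772] 93.1241119136162
304.45387234643874 212.4028872443051
297.57080857570446 168.83824596431225
296.09273230159386 252.280592561491
295.44338397854807 288.93847604350765
```

View pics/w1.png

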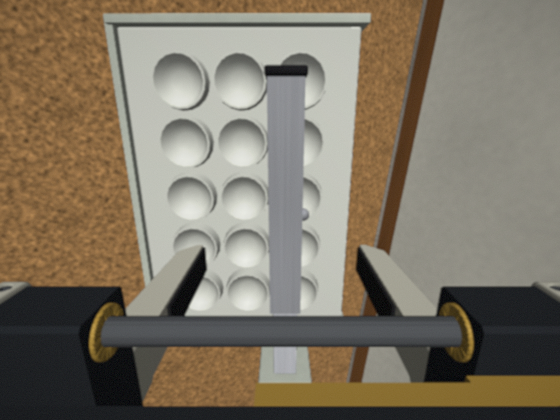

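The wrist view has outward pointing up. The button is at (308,214), against a prediction of (304.5,212.4), and the sleeve runs from (286,76) to (286,310). Next I'll measure the sleeve edges and correct the offset.

```bash
python3 - <<'E'
from h import *
w=dict(np.load("w1.npz"));E=w["E"];A=axes(0.13);c0=np.array([646.6,-7.7,184.3])-22*A[:,0]
hsv=cv2.cvtColor(w["img"],cv2.COLOR_RGB2HSV);g=cv2.GaussianBlur(cv2.cvtColor(w["img"],cv2.COLOR_RGB2GRAY),(3,3),0).astype(float)
def loc(u,v,zs): # local coords (xs,ys) on plane zs=const
    o,d=ray(w,u,v,E);o=A.T@(o-c0);d=A.T@d;return o+d*(zs-o[2])/d[2]
for r in range(90,300,25):
    row=g[r-2:r+3,255:320].mean(0);e=np.gradient(row)
    l=255+5+np.argmin(e[5:20]);rr=255+40+np.argmax(e[40:58])
    a,b=loc(l,r,11),loc(rr,r,11);print(r,l,rr,np.round(a[:2],1),np.round(b[:2],1),"mid",round((a[0]+b[0])/2,1))
print("tip",loc(308,214,0))
print("top of plate",loc(286,66,11),"sleeve in end",loc(286,313,11))
t=dict(np.load("top0.npz"));o,d=ray(t,269.1,175.9)
A2,g2=cross((o,d),ray(w,308,214,E));print(A2,g2)
E
```

```text
90 264 305 [-12.7 103.2] [ 19.1 103.2] mid 3.2
115 267 304 [-10.6  84.7] [18.7 84.7] mid 4.0
140 267 304 [-10.9  65.4] [19.2 65.4] mid 4.1
165 267 303 [-11.2  45. ] [18.8 45. ] mid 3.8
190 267 302 [-11.4  23.6] [18.5 23.7] mid 3.5
215 268 309 [-10.9   1.1] [25.1  1.1] mid 7.1
240 267 301 [-12.1 -22.6] [ 18.6 -22.6] mid 3.3
265 269 301 [-10.5 -47.7] [ 19.1 -47.7] mid 4.3
290 269 300 [-10.8 -74.2] [ 18.7 -74.2] mid 4.0
tip [25.28597298 -1.53356617  0.        ]
top of plate [  4.22659548 120.10884278  11.        ] sleeve in end [  5.5464094  -99.99153666  11.        ]
[645.28170462  -8.09323856 191.12222681] 2.1148896724470894
```

Sleeve width reads 30 mm, so that agrees, and the yaw is right. The centre line is off by +3.8 along x and about -1.2 along y. Descend with that correction and pinch.

```bash
python3 - <<'E'
from h import *
from cell import ctrl
A=axes(0.13);c=np.array([646.6,-7.7,184.3])-22*A[:,0]+A@np.array([3.8,-1.3,-1.5]);np.save("c.npy",c);print(c)
q=tool(0.13,1)
L=lambda v:np.round(A.T@np.array(v),1)
ctrl.line_to(c+(110-18.8)*A[:,2],q,vel=80)
ctrl.line_to(c-18.8*A[:,2],q,vel=80);print("down",L(ctrl.get_contact_force()),ctrl.get_time_s())
ctrl.command_gripper(50);print(ctrl.get_grip_width(),L(ctrl.get_contact_force()))
w=ctrl.snapshot("wrist");cv2.imwrite("pics/w2.png",w["img"][:,:,::-1])
print(L(np.array(ctrl.get_position())-c),ctrl.get_time_s())
E
```

```text
[631.53274075 -10.98091595 174.43119617]
down [-0.1  0.1  0.1] 4.8917
50.08508779950747 [ 0.7 -0.   0.8]
[ -0.    0.  -18.8] 5.8
```

View pics/w2.png

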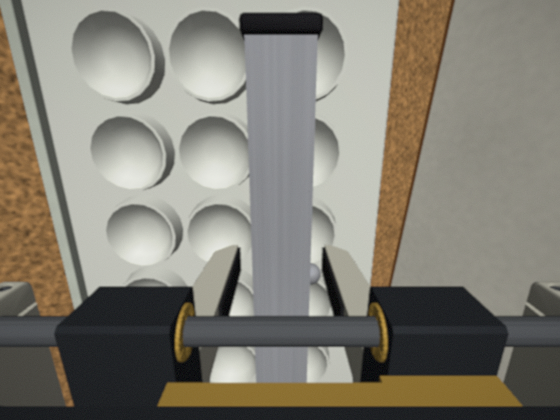

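The sleeve (250–313) is centred between the fingers (240–322), and the button at (314,272) lies beside the right pad. I'll check that pixel against the pad centre, then pinch.

```bash
python3 - <<'E'
from h import *
from cell import ctrl
A=axes(0.13);c=np.load("c.npy");L=lambda v:np.round(A.T@np.array(v),1)
w=dict(np.load("w1.npz"));pos=np.array(ctrl.get_position());o4=np.array(ctrl.get_orientation())
M=np.eye(4);M[:3,:3]=R.from_quat(o4[[1,2,3,0]]).as_matrix();M[:3,3]=pos;E=M@w["mount"]
o,d=ray(w,314,272,E);o=A.T@(o-c);d=A.T@d;tip=o+d*(0-o[2])/d[2];print("tip local",tip)
if abs(tip[1])>4: raise SystemExit
dy=tip[1] if abs(tip[1])>1.5 else 0
if dy: ctrl.line_to(c-18.8*A[:,2]+dy*A[:,1],vel=20)
ctrl.command_gripper(20);ctrl.hold(0.3)
print(ctrl.get_grip_width(),L(ctrl.get_contact_force()),ctrl.get_time_s(),L(np.array(ctrl.get_position())-c))
E
```

```text
tip local [18.93190623  0.06298001  0.        ]
29.60695233505902 [-2.3  0.5  7.6] 6.5667 [  0.1  -0.1 -18.5]
```

The width is 29.6 mm, so the button is flush and the forces are low. Slide outward, checking halfway.

```bash
python3 - <<'E'
from h import *
from cell import ctrl
A=axes(0.13);c=np.load("c.npy");L=lambda v:np.round(A.T@np.array(v),1)
for y in(10,20,30,37,40,42):
    ctrl.line_to(c-18.8*A[:,2]+y*A[:,1],vel=30)
    print(y,round(ctrl.get_grip_width(),2),L(ctrl.get_contact_force()),L(np.array(ctrl.get_position())-c),ctrl.get_time_s())
    if y==20:
        w=ctrl.snapshot("wrist");cv2.imwrite("pics/w3.png",w["img"][:,:,::-1])
s=ctrl.snapshot("wrist");cv2.imwrite("pics/w4.png",s["img"][:,:,::-1])
a=cv2.imread("pics/w3.png")[:400:,180:400];b=s["img"][:400,180:400,::-1];cv2.imwrite("pics/w34.png",np.hstack([a,b]))
E
```

```text
10 29.45 [-1.4 -0.6  7.8] [  0.1   9.8 -18.6] 7.05
20 29.2 [-1.9  1.3  7.6] [  0.1  20.1 -18.6] 7.5333
30 29.7 [-2.6 -1.8  7.5] [  0.   29.7 -18.6] 8.0667
37 29.58 [-1.4  2.7  9.2] [  0.   37.7 -18.6] 8.45
40 29.78 [-2.   1.2  8.5] [  0.   40.3 -18.6] 8.7
42 29.43 [-1.9 -5.2  7.1] [ -0.   41.1 -18.6] 8.95
```

View pics/w34.png

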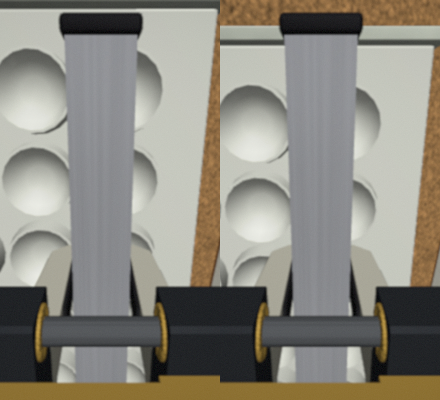

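The end plate stays at the same wrist rows (12–35) in both frames, so the sleeve came along with the pads. A reaction force shows at 41 mm. I'll confirm the lock with a small extra push, then a pull back, before letting go.

```bash
python3 - <<'E'
from h import *
from cell import ctrl
A=axes(0.13);c=np.load("c.npy");L=lambda v:np.round(A.T@np.array(v),1)
for y in(43,40):
    ctrl.line_to(c-18.8*A[:,2]+y*A[:,1],vel=20);ctrl.hold(0.15)
    print(y,L(ctrl.get_contact_force()),L(np.array(ctrl.get_position())-c))
ctrl.command_gripper(60);ctrl.hold(0.2)
print("open",ctrl.get_grip_width(),L(ctrl.get_contact_force()))
ctrl.command_gripper(93)
ctrl.line_to(c+(110-18.8)*A[:,2]+40*A[:,1],vel=120)
ctrl.line_to(c+(150-18.8)*A[:,2]-200*A[:,0]+40*A[:,1],vel=200);ctrl.hold(.3)
print(ctrl.get_time_s(),L(ctrl.get_contact_force()))
s=ctrl.snapshot("scene");t=ctrl.snapshot("top");np.savez("scene1.npz",**s)
cv2.imwrite("pics/scene1.png",s["img"][:,:,::-1])
f=lambda i,k:cv2.resize(i,None,fx=k,fy=k,interpolation=cv2.INTER_CUBIC)
A=f(s["img"][195:255,175:345,::-1],4);B=f(t["img"][135:215,185:355,::-1],4);cv2.imwrite("pics/crop1.png",np.vstack([A,B]))
E
```

```text
43 [-3.8 -8.3  7.4] [  0.   41.3 -18.6]
40 [-2.  -1.9  8.7] [  0.   39.6 -18.5]
open 60.59192854823981 [-0.4 -0.1  0.8]Traceback (most recent call last):
  File "<stdin>", line 11, in <module>
cell.IKError: the arm cannot follow that straight line within its joint ranges
```

With 43 mm commanded, the sleeve stopped at 41.3 mm against 8 N, so it is locked on the outward side. Only the final sideways retreat was refused. The arm is 110 mm clear, so I'll retreat with a joint move and look.

```bash
python3 - <<'E'
from h import *
from cell import ctrl
q=np.array(ctrl.get_q());print(q,ctrl.get_position(),ctrl.get_time_s(),ctrl.get_contact_force())
q[1]-=0.35;ctrl.movej(q);q[0]+=0.5;ctrl.movej(q);print(ctrl.get_position(),ctrl.get_time_s(),ctrl.get_grip_width())
s=ctrl.snapshot("scene");t=ctrl.snapshot("top");np.savez("scene1.npz",**s);np.savez("top1.npz",**t)
f=lambda i,k:cv2.resize(i,None,fx=k,fy=k,interpolation=cv2.INTER_CUBIC)
A=f(s["img"][195:255,175:345,::-1],4);B=f(t["img"][135:215,185:355,::-1],4);cv2.imwrite("pics/crop1.png",np.vstack([A,B]))
for n,a in(("scene0.npz",s),("top0.npz",t)): # bystander check: magenta, red, colour centroids
    for im in(np.load(n)["img"],a["img"]):
        h=cv2.cvtColor(im,cv2.COLOR_RGB2HSV)
        o=[]
        for lo,hi in(((140,120,60),(170,255,255)),((0,200,80),(4,255,255))):
            m=cv2.moments(cv2.inRange(h,lo,hi),True);o.append((round(m["m10"]/max(m["m00"],1),1),round(m["m01"]/max(m["m00"],1),1)))
        print(n,o)
E
```

```text
[-0.12532766 -0.41075899  1.99514569  0.13430534  1.08716836 -0.28929116] [583.6013141   23.17744752 253.86931455] 12.55 [ 0.04754106 -0.25974254 -0.43637671]
[489.50627372 294.82413018 454.40033157] 14.425 93.09681332225014
scene0.npz [(150.8, 176.8), (113.4, 224.3)]
scene0.npz [(150.8, 176.8), (113.5, 224.1)]
top0.npz [(415.1, 263.0), (422.7, 205.9)]
top0.npz [(415.1, 263.0), (422.5, 206.2)]
```

View pics/crop1.png

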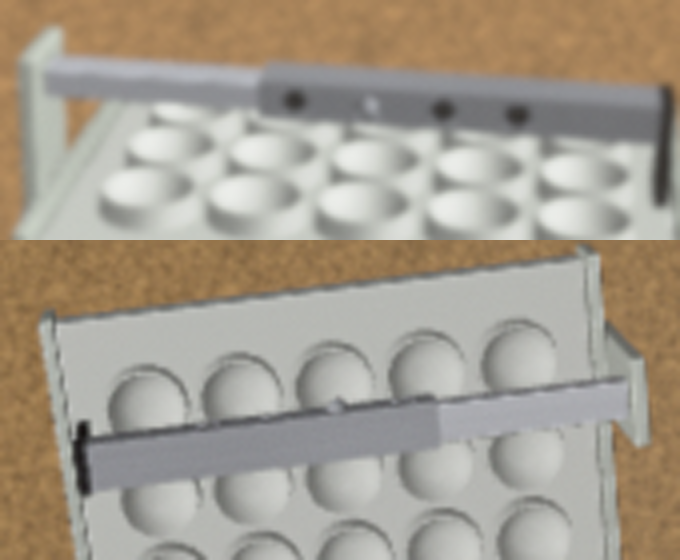

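The button stands out at the same place as before (371,105 in the crop), now in the second hole from the bracket. The sleeve has moved exactly one hole pitch: the inner end went from 188 to 262, and holes are about 73 px apart. The bowl and screwdriver haven't moved. Handing in.

```bash
python3 -c "
from cell import ctrl
ctrl.close_job();print(ctrl.get_time_s())"
```

```text
the job is handed in; nothing more can be done
the job is handed in; nothing more can be done
```

The bar is now one hole longer: the button has sprung out in the very next hole, and the job is handed in. It took about 14.4 s of the 32 s allowed.

I pinched the sleeve over the button (29.6 mm between the pads, so flush), slid it outward about 40 mm, let go and moved the arm clear.

**Checks:**
- **Lock:** pushing on to a commanded 43 mm, the gripper stopped at 41.3 mm against 8 N, so the sleeve was locked outward. The pull back to 40 mm met only 2 N, so it says nothing about the lock on the bracket side.
- **Position:** the last scene and top pictures show the button proud at its original spot. It now stands in the second hole from the bracket, and the sleeve has moved one hole pitch.
- **Bystanders:** the bowl and screwdriver moved by no more than 0.3 pixel. I did not measure the jar, but the arm's path stayed well above it.
- **Arm:** the gripper was open and well clear of everything at hand-in, and wrist forces stayed around 10 N or less at every reading.

**Failed or disagreed:**
- One retreat line was refused as out of reach; nothing moved, and I used a joint move instead.
- The fixed cameras disagreed with the wrist camera by about 4 mm along the pinch direction. I used the wrist value, and the pinch was centred.

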